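# Sweep the metal offcuts off the filing board into the scrap tray

## Task

With the closed fingers, gently sweep the three metal offcuts along the filing board and over its open end into the plain, undivided scrap tray, so that all three end up lying in it. Only push them: do not pinch or pick them up. Leave the little jar standing on the board, the finished collars in the divided tray and the screwdriver where they are.

Things in the scene. Friction and masses are not known exactly. Their poses are not given: they have to be found in the camera images.
- board: Wooden filing board, fixed, 270 mm (its x) by 220 mm (its y). Origin on the bench under its centre, z up; flat top 60 mm above the bench. Along both edges at x = +-129 mm run rims 12 mm wide, 10 mm high above the top; both ends (y = +110 and -110 mm) are open, without rim. The 12 mm slab overhangs the near wall of the tray at each end by 10 mm.
- scrap_tray: Plain undivided aluminium tray, fixed, 250 (x) by 120 (y) by 26 mm high, walls and floor 4 mm, open above. Origin at the centre of its underside; axes parallel to the board's. It stands at one open end of the board, its centre 160 mm from the board's along the board's +y or -y (this varies), its near wall under the overhang, so that what goes over the end drops in.
- work_tray: Aluminium tray like the scrap tray but divided into six compartments, fixed at the board's other end; holds the two finished collars. Origin at the centre of its underside. Nothing is to go in here.
- hex_stub: Offcut: upright stub of brass hexagonal bar, 28 mm across flats, 17 mm high, about 100 g, loose on the board. Origin at the centre of its underside, z up.
- tube_stub: Offcut: upright stub of steel tube, 32 mm outside and 22 mm inside diameter, 17 mm high, about 55 g, loose on the board. Origin at the centre of its underside, z up.
- bar_stub: Offcut: flat-lying stub of steel bar, 36 mm (x) by 22 mm (y) by 16 mm high, about 100 g, loose on the board. Origin at the centre of its underside, z up.
- jar: Small lidded jar standing loose on the board near its rim at the board's +x side (centre about 92 mm from the board's centre line), 32 mm in diameter, 50 mm high. Origin at the centre of its underside. Leave it alone.
- collar1: Finished brass collar lying in a compartment of the divided tray, 28 mm outside diameter, 12 mm high. Origin at the centre of its underside. Leave it alone.
- collar2: Second finished brass collar, like the first, in another compartment of the divided tray. Leave it alone.
- screwdriver: Screwdriver lying on the bench to the robot's left of the board, 170 mm long along its x. Leave it alone.
There are look-alikes about, which are no part of the job. What is shaped like the hex_stub but green or purple is not meant.

How it is judged:
By the outcome, as a careful person would: the job done as asked, in the order asked, and still so for the second after the job is handed in, with the robot touching nothing.
It also fails if it takes over 64 s, if anything falls off the work surface, if the arm or the gripper's body presses on something with over 40 N, if the wrist force passes 120 N, or if a joint passes its speed limit or range.

## Robot

A 6-joint arm with a two-finger parallel gripper is mounted at the origin on the work surface. World frame = base frame: x ahead of the robot, y to its left, z up, the work surface at z = 0. Lengths are in mm, angles in rad, forces in N, time in s.
With the tool pointing down it reaches from about 350 to 975 mm from the base axis. Payload 7.1 kg.
Tool frame: the origin (TCP) lies midway between the tips of the shut fingers; the grasp point (between the pads) lies 19 mm behind it; z points along the fingers, y is the line along which they close (so a half turn about z gives the same grasp; the last joint's range is limited). The gripper opens to 88 mm and grips with 3 to 60 N. Pads are 20 mm wide; open, the fingers measure 115 mm over their backs; the gripper's body (75 mm by 178 mm) begins 61 mm behind the grasp point.
Start: joints at [1.099, 0.423, 1.63, -0, 1.089, -0.019], TCP at [273.396, 562.014, 222.675] pointing down, gripper open.
Joint ranges: [-3, 3], [-0.9, 2.11], [0.09, 2.58], [-1.31, 4.45], [0.11, 2.69], [-2.54, 2.54]. Speed limits (rad/s): [2.39, 2.39, 3.01, 3.14, 3.14, 3.14].

## Interface

Orientations are given as a rotation vector (axis times angle).
In Python, from workcell import ctrl gives the robot as it stands. The module is installed in compiled form; this text tells all that it offers.
- The arm moves only by the tool apply_moves, never from a script. Its argument "targets" is a list of rows, each a list of 3 entries, a list of its own where there are three numbers: the opening, from -1 (shut) to 1 (fully open), then the shift along the tool's x, y, z normalised to -1 to 1, where 1 is 5 cm, then the turn, a rotation vector about the tool's x, y, z normalised to -1 to 1, where 1 is 90 degrees. In form: [[jaw, [x, y, z], [wx, wy, wz]], ...]. A call has 1 to 8 rows; each row shifts and turns the commanded pose from where the row before left it, along the tool's axes as they then stand; what a row does not reach is not made up. A row lasts 1/8 s, in which the tool goes at most 62.5 mm and 10.7 degrees, less where a joint would pass 70% of its speed; a pose out of reach is approached as far as the arm can. A call with a number of a shift or a turn outside -1 to 1 is refused whole. A call with a gripper value outside its range is refused whole. The fingers move at their own pace and stop on an object; the grip force is fixed at half the most. Time passes only in rows, so rows that do not move let the fingers close. It gives the time, the measured TCP pose, the force, the opening and the grip force at its end, in the units of the state.
- ctrl.get_obs(): the state, without advancing time (a new reading comes with each control period).
- ctrl.get_image(name): name is "scene" or "top" or "wrist"; returns a dict with "pixels" (480x640x3 uint8, blue, green, red), "camera_matrix" (3x3 intrinsics, pixels), "k1" (the pictures are not rectified: a ray, as slopes to the right and down, at radius r is drawn at 1 + k1 r^2 times it, then the intrinsics apply), "view" (4x4, takes a point from world to camera coordinates); the wrist camera has in their place "hand_eye" (4x4, takes a point from camera to tool coordinates, whose origin is the TCP and whose axes are the flange's). Camera axes: x right, y down, z forward; pixel columns grow to the right and rows downward; lengths in mm; the calibration is good to about 2 mm. A picture is of the moment at which its call begins: read the wrist's pose just before it. There is no depth.
- ctrl.close_job(): hands the job in; it is judged then, once.
Trained networks look in the newest picture that a camera, given by its name, has taken for a name from the list of things; names that differ only in an ending like _2 or _b are one class to them, and where a whole thing is asked for, a point or a joint stands for the part that bears it (a point fixed in the world has none). Each returns a list of dicts, best first, with "score" (0 to 1); they miss things now and then, are a little off and sometimes report something else, mostly with a low value. They report only what shows in the picture. A call takes as long as a camera call. They do not tell look-alikes from the thing itself.
- ctrl.masks_of(label, camera): "region" (480x640 bool, what is visible of it) and "bbox" ([left, top, right, bottom] in pixels, round what is visible of it).
- ctrl.pinpoint(label, camera): "xy" ([column, row] in pixels: a listed point, or the origin of a listed thing).
The state is a dict: "t": time; "qpos": joint angles; "qvel": joint speeds; "joint_torque": joint torques, N m; "ee_pos": TCP position; "orientation": TCP orientation; "ft_force": force on the tool from outside, world axes, zero at the start; "moment": the same for the moment, N m; "width": finger opening in mm; "grasp_force": force on a finger pad.
Only numpy, scipy, OpenCV 4.12 (cv2) and the standard library are available. Lean on these libraries where they do the work, as an engineer would, in place of code of your own. Each camera call takes 0.05 s, during which the arm holds its last target. There are 200 camera calls.

## Working session

There is one attempt and no reset: what is moved stays moved. The work goes in short steps, Python scripts to look and compute and a tool call to move; the robot and the scene stay as the last step left them, time stands still between calls to the robot, and variables do not carry over. Pictures are saved under pics/ and viewed, at most 10 in all, crops included, and the job is handed in when it is done.

Besides the shell and the picture viewer there is one more tool, called after ">>>" in YAML: its name, and indented under it one key for each argument. apply_moves: Moves the arm, as the interface text tells. Scaled input: -1 to 1 covers 5 cm each way for a shift and 90 degrees each way for a turn. Its arguments: {"type":"object","properties":{"targets":{"type":"array"}},"required":["targets"]}

```bash
mkdir -p pics
cat > h.py <<'E'
import numpy as np, cv2
from workcell import ctrl
from scipy.spatial.transform import Rotation as R
def px2w(im,uv,z):
    K=np.array(im["camera_matrix"]);k1=im["k1"];V=np.array(im["view"])
    d=np.array([(uv[0]-K[0,2])/K[0,0],(uv[1]-K[1,2])/K[1,1]]);s=d.copy()
    for _ in range(20): s=d/(1+k1*(s@s))
    r=V[:3,:3].T@np.array([s[0],s[1],1]);c=-V[:3,:3].T@V[:3,3]
    return c+r*(z-c[2])/r[2]
E
python3 - <<'E'
from h import *
o=ctrl.get_obs();print(o["t"],o["ee_pos"],o["orientation"],R.from_rotvec(o["orientation"]).as_matrix().round(3))
Z=dict(board=0,scrap_tray=0,work_tray=0,hex_stub=60,tube_stub=60,bar_stub=60,jar=60,collar1=4,screwdriver=10)
for cam in("top","scene"):
    im=ctrl.get_image(cam);cv2.imwrite(f"pics/{cam}0.png",im["pixels"])
    for n,z in Z.items():
        for d in ctrl.pinpoint(n,cam)[:4]: print(cam,n,round(d["score"],2),np.round(d["xy"]),px2w(im,d["xy"],z).round(0))
E
```

```text
0.0 [273.14320574 561.52617978 221.90288983] [-7.05100979e-01 -3.06104159e+00  2.42211459e-03] [[-0.899  0.437 -0.001]
 [ 0.437  0.899 -0.001]
 [ 0.    -0.002 -1.   ]]
top board 0.87 [382. 222.] [583. -41.   0.]
top board 0.56 [399. 202.] [628. -80.   0.]
top scrap_tray 0.94 [313. 225.] [581. 120.   0.]
top work_tray 0.97 [446. 208.] [ 613. -188.    0.]
top hex_stub 0.53 [418. 332.] [ 337. -101.   60.]
top hex_stub 0.5 [449. 288.] [ 429. -171.   60.]
top hex_stub 0.47 [390. 250.] [514. -47.  60.]
top tube_stub 0.51 [366. 230.] [560.   4.  60.]
top bar_stub 0.6 [399. 199.] [626. -72.  60.]
top jar 0.53 [358. 175.] [682.  16.  60.]
top collar1 0.59 [444. 246.] [ 523. -180.    4.]
top collar1 0.59 [457. 173.] [ 693. -217.    4.]
top screwdriver 0.78 [171. 245.] [542. 443.  10.]
scene board 0.96 [232. 298.] [593. -41.   0.]
scene board 0.4 [151. 282.] [ 517. -172.    0.]
scene scrap_tray 0.58 [320. 275.] [589. 118.   0.]
scene work_tray 0.78 [138. 327.] [ 606. -202.    0.]
scene hex_stub 0.84 [218. 242.] [514. -43.  60.]
scene hex_stub 0.81 [142. 244.] [ 479. -171.   60.]
scene hex_stub 0.55 [169. 204.] [ 391. -115.   60.]
scene tube_stub 0.64 [253. 258.] [567.   7.  60.]
scene bar_stub 0.89 [212. 292.] [618. -71.  60.]
scene jar 0.95 [273. 313.] [685.  11.  60.]
scene collar1 0.81 [134. 377.] [ 700. -214.    4.]
scene collar1 0.54 [146. 282.] [ 519. -180.    4.]
```

View pics/top0.png

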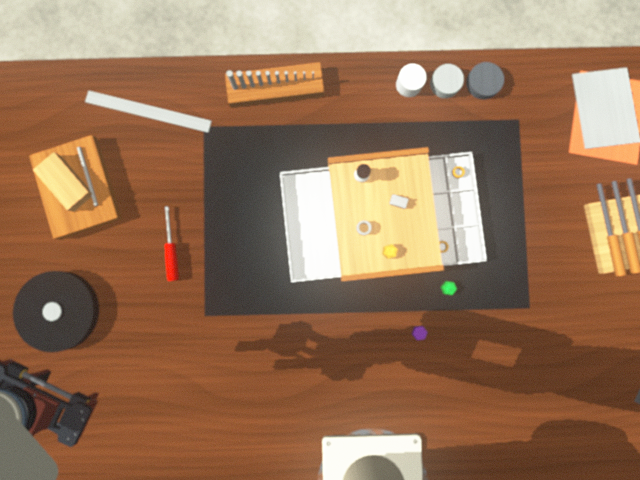

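View pics/scene0.png

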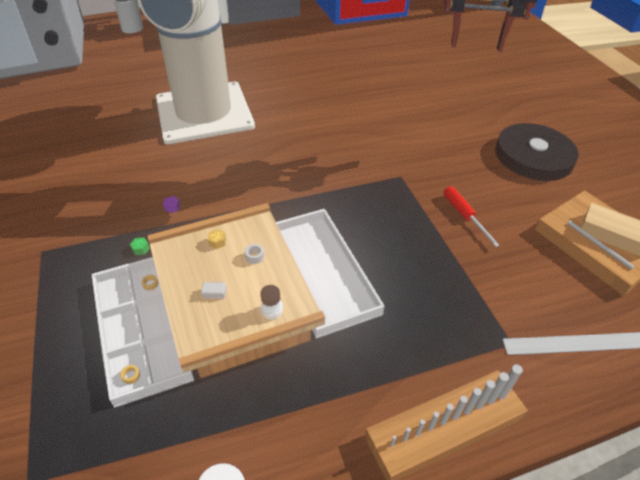

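Run:
```python
from h import *
im=ctrl.get_image("top")
P=[px2w(im,p,70)[:2] for p in((342,280),(443,272),(328,158),(429,149))]
print(np.round(P),np.mean(P,0))
d=P[0]-P[1]+P[2]-P[3];print("yaw",np.arctan2(-d[0],d[1]))
c=im["pixels"][140:345,270:500];cv2.imwrite("pics/crop.png",cv2.resize(c,None,fx=2.9,fy=2.9,interpolation=cv2.INTER_CUBIC))
o=ctrl.get_obs();M=R.from_rotvec(o["orientation"]).as_matrix()
print(o["t"],M.T@(np.array([560,-5,222])-o["ee_pos"])/50)
```

```text
[[ 452.   59.]
 [ 464. -158.]
 [ 718.   82.]
 [ 733. -139.]] [592.08808282 -38.74710377]
yaw 0.06070309766456648
1.05 [-10.1154603   -7.6901851    0.01357651]
```

View pics/crop.png

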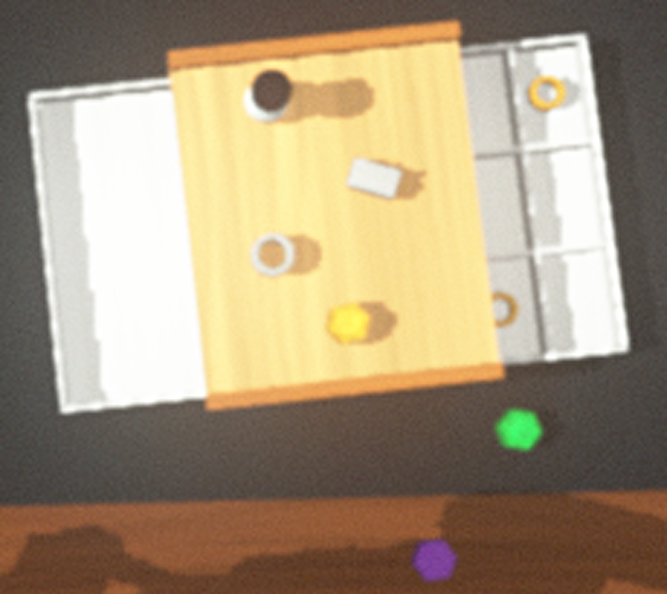

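The crop shows the brass hex on the board at (349,322). The green (520,430) and purple (434,560) hexes are off the board, so they are look-alikes. The plain tray is on the left (world +y), so I push along +y. The bar lies lengthwise at (374,178), the tube is at (273,255), and the jar at (270,92) stands clear of all three lanes.

>>> apply_moves:
  targets:
    - [-1, [-0.75, -0.583, 0], [0, 0, 0]]
    - [-1, [-0.75, -0.583, 0], [0, 0, 0]]
    - [-1, [-0.75, -0.583, 0], [0, 0, 0]]
    - [-1, [-0.75, -0.583, 0], [0, 0, 0]]
    - [-1, [-0.75, -0.583, 0], [0, 0, 0]]
    - [-1, [-0.75, -0.583, 0], [0, 0, 0]]
    - [-1, [-0.75, -0.583, 0], [0, 0, 0]]
    - [-1, [-0.75, -0.583, 0], [0, 0, 0]]

```text
t: 2.05
ee_pos: [441.8, 219.7, 222.9]
orientation: [0.705, 3.061, 0.001]
ft_force: [0.9, -0.1, -0.4]
width: 11.3
grasp_force: 0.0
```

>>> apply_moves:
  targets:
    - [-1, [-0.75, -0.583, 0], [0, 0, 0]]
    - [-1, [-0.75, -0.583, 0], [0, 0, 0]]
    - [-1, [-0.75, -0.583, 0], [0, 0, 0]]
    - [-1, [-0.75, -0.583, 0], [0, 0, 0]]
    - [-1, [-0.75, -0.583, 0], [0, 0, 0]]
    - [-1, [-0.75, -0.583, 0], [0, 0, 0]]
    - [-1, [0, 0, 0.4], [0, 0, 0.112]]
    - [-1, [0, 0, 0.4], [0, 0, 0.112]]

```text
t: 3.05
ee_pos: [567.3, -35.5, 182.3]
orientation: [1.24, 2.886, 0.0]
ft_force: [-0.1, 0.1, 0.1]
width: 0.5
grasp_force: 0.0
```

>>> apply_moves:
  targets:
    - [-1, [0, 0, 0.4], [0, 0, 0.112]]
    - [-1, [0, 0, 0.4], [0, 0, 0.112]]
    - [-1, [0, 0, 0], [0, 0, 0.112]]
    - [-1, [0, 0, 0], [0, 0, 0.112]]
    - [-1, [0, 0, 0], [0, 0, 0]]

```text
t: 3.68
ee_pos: [567.0, -34.7, 142.7]
orientation: [2.149, 2.291, 0.0]
ft_force: [0.5, -0.1, 0.1]
width: 0.6
grasp_force: 0.0
```

```bash
cat >> h.py <<'E'
yaw=0.06;C=np.array([592,-38.7])
Rb=np.array([[np.cos(yaw),-np.sin(yaw)],[np.sin(yaw),np.cos(yaw)]])
def tob(p): return Rb.T@(np.array(p)[:2]-C)
def wrist():
    o=ctrl.get_obs();im=dict(ctrl.get_image("wrist"))
    T=np.eye(4);T[:3,:3]=R.from_rotvec(o["orientation"]).as_matrix();T[:3,3]=o["ee_pos"]
    im["view"]=np.linalg.inv(T@np.array(im["hand_eye"]));return im
def where():
    o=ctrl.get_obs();M=R.from_rotvec(o["orientation"]).as_matrix()
    print("t",o["t"],"tcp",o["ee_pos"].round(1),"board",tob(o["ee_pos"]).round(1),"F",np.round(o["ft_force"],1),"w",o["width"],"yerr",np.degrees(np.arctan2(M[1,1],M[0,1])-yaw),"tilt",M[2].round(3))
def find(cam,names,z=60):
    im=wrist() if cam=="wrist" else ctrl.get_image(cam)
    for n in names:
        for d in ctrl.pinpoint(n,cam)[:3]: 
            p=px2w(im,d["xy"],z);print(cam,n,round(d["score"],2),np.round(d["xy"]),p.round(),tob(p).round(1))
    return im
E
python3 - <<'E'
from h import *
where()
im=find("wrist",["hex_stub","tube_stub","bar_stub"])
cv2.imwrite("pics/w1.png",im["pixels"])
E
```

```text
t 3.675 tcp [567.  -34.7 142.7] board [-24.7   5.5] F [ 0.5 -0.1  0.1] w 0.5580569653384853 yerr 0.22944211025178293 tilt [-0.  0. -1.]
wrist hex_stub 0.75 [ 40. 300.] [378. -82.  60.] [-216.   -30.8]
wrist hex_stub 0.66 [239. 260.] [514. -45.  60.] [-78.1  -1.3]
wrist tube_stub 0.59 [321. 179.] [564.  11.  60.] [-24.6  51.4]
wrist bar_stub 0.96 [399. 304.] [622. -69.  60.] [ 28.5 -31.8]
```

View pics/w1.png

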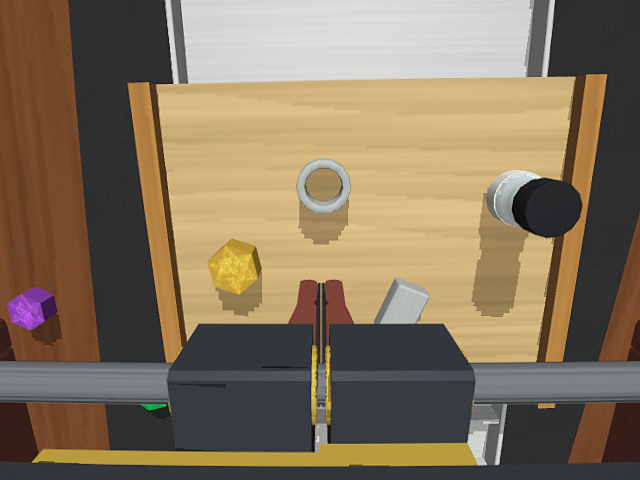

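The wrist view shows the tube ring at (323,187), straight ahead of the fingers at (321,300). The hex is at (234,266), the bar at (402,303), and the jar is well off to the right. I'll descend and sweep the tube first.

>>> apply_moves:
  targets:
    - [-1, [0, 0, 0.5], [0, 0, 0]]
    - [-1, [0, 0, 0.5], [0, 0, 0]]
    - [-1, [0, 0, 0.4], [0, 0, 0]]
    - [-1, [0, 0, 0.12], [0, 0, 0]]
    - [-1, [0, 0, 0], [0, 0, 0]]

```text
t: 4.5
ee_pos: [567.0, -34.6, 66.7]
orientation: [-2.15, -2.29, 0.0]
ft_force: [-0.3, 0.6, -0.0]
width: 0.5
grasp_force: 0.0
```

>>> apply_moves:
  targets:
    - [-1, [0.12, 0, 0], [0, 0, 0]]
    - [-1, [0.12, 0, 0], [0, 0, 0]]
    - [-1, [0.12, 0, 0], [0, 0, 0]]
    - [-1, [0.12, 0, 0], [0, 0, 0]]
    - [-1, [0.12, 0, 0], [0, 0, 0]]
    - [-1, [0.12, 0, 0], [0, 0, 0]]
    - [-1, [0.12, 0, 0], [0, 0, 0]]
    - [-1, [0.12, 0, 0], [0, 0, 0]]

```text
t: 5.5
ee_pos: [564.0, 13.7, 66.7]
orientation: [2.151, 2.29, 0.0]
ft_force: [-0.3, -0.6, 0.9]
width: 0.3
grasp_force: 0.3
```

Run:
```python
from h import *
where()
im=find("wrist",["tube_stub"])
cv2.imwrite("pics/w2.png",im["pixels"])
```

```text
t 5.5 tcp [564.   13.7  66.7] board [-24.9  53.9] F [-0.3 -0.6  0.9] w 0.26340438463609944 yerr 0.1393917389802029 tilt [-0.  0. -1.]
wrist tube_stub 0.93 [326. 238.] [565.  42.  60.] [-22.5  82.1]
```

View pics/w2.png

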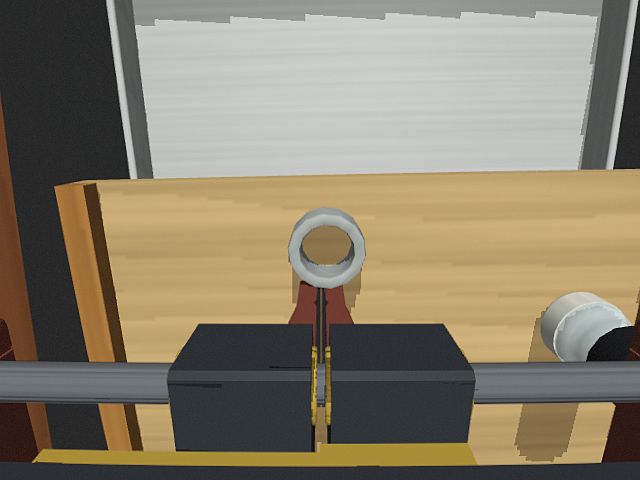

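The tube at (326,245) is in contact and about 2 mm right of the fingers. I'll continue over the edge with a small sideways correction.

>>> apply_moves:
  targets:
    - [-1, [0.12, 0.04, 0], [0, 0, 0]]
    - [-1, [0.12, 0.01, 0], [0, 0, 0]]
    - [-1, [0.12, 0, 0], [0, 0, 0]]
    - [-1, [0.12, 0, 0], [0, 0, 0]]
    - [-1, [0.12, 0, 0], [0, 0, 0]]
    - [-1, [0.12, 0, 0], [0, 0, 0]]
    - [-1, [0.12, 0, 0], [0, 0, 0]]
    - [-1, [0.12, 0, 0], [0, 0, 0]]

```text
t: 6.6
ee_pos: [563.4, 61.8, 66.7]
orientation: [-2.151, -2.29, -0.0]
ft_force: [-0.8, 0.4, -0.1]
width: 0.5
grasp_force: 0.0
```

>>> apply_moves:
  targets:
    - [-1, [0.12, 0, 0], [0, 0, 0]]
    - [-1, [0, 0, 0], [0, 0, 0]]
    - [-1, [0, 0, -0.5], [0, 0, 0]]
    - [-1, [0, 0, -0.7], [0, 0, 0]]
    - [-1, [0, 0, 0], [0, 0, 0]]

```text
t: 7.22
ee_pos: [564.9, 67.4, 129.0]
orientation: [2.149, 2.287, 0.006]
ft_force: [0.2, 0.3, -0.1]
width: 0.4
grasp_force: 0.0
```

Run:
```python
from h import *
where()
im=find("wrist",["tube_stub"],4)
cv2.imwrite("pics/w3.png",im["pixels"])
```

```text
t 7.225 tcp [564.9  67.4 129. ] board [-20.7 107.5] F [ 0.2  0.3 -0.1] w 0.40079637191446693 yerr 0.13140534576164814 tilt [ 0.     0.005 -1.   ]
wrist tube_stub 0.66 [318. 186.] [561. 104.   4.] [-22. 144.]
```

View pics/w3.png

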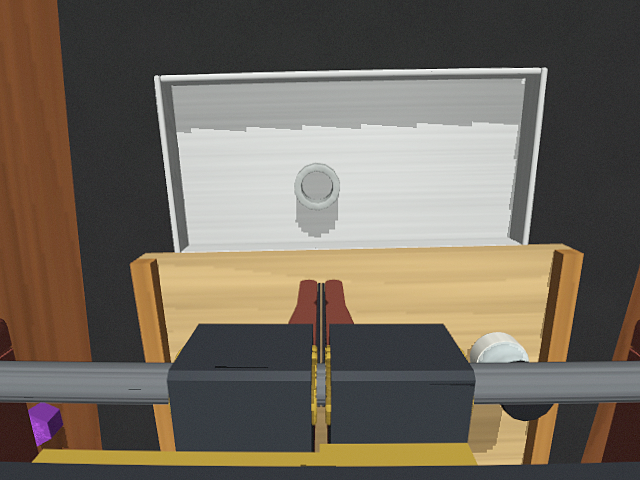

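The tube stub lies in the plain tray at (318,186). Next is the hex.

>>> apply_moves:
  targets:
    - [-1, [-0.76, -0.287, 0], [0, 0, 0]]
    - [-1, [-0.76, -0.287, 0], [0, 0, 0]]
    - [-1, [-0.76, -0.287, 0], [0, 0, 0]]
    - [-1, [-0.76, -0.287, 0], [0, 0, 0]]
    - [-1, [0, 0, 0.5], [0, 0, 0]]
    - [-1, [0, 0, 0.5], [0, 0, 0]]
    - [-1, [0, 0, 0.2], [0, 0, 0]]
    - [-1, [0, 0, 0], [0, 0, 0]]

```text
t: 8.32
ee_pos: [514.4, -87.7, 65.6]
orientation: [-2.149, -2.288, 0.002]
ft_force: [-0.1, 0.2, -0.3]
width: 0.2
grasp_force: 0.0
```

Run:
```python
from h import *
where()
im=find("wrist",["hex_stub"])
```

```text
t 8.325 tcp [514.4 -87.7  65.6] board [-80.4 -44.3] F [-0.1  0.2 -0.3] w 0.15324728297906381 yerr 0.1446667465312159 tilt [ 0.001 -0.003 -1.   ]
wrist hex_stub 0.77 [ 28. 279.] [379. -88.  60.] [-215.6  -36.1]
wrist hex_stub 0.56 [323. 206.] [513. -45.  60.] [-79.5  -1.6]
wrist hex_stub 0.48 [559. 274.] [622. -69.  60.] [ 28.  -32.3]
```

>>> apply_moves:
  targets:
    - [-1, [0.16, 0.01, 0], [0, 0, 0]]
    - [-1, [0.12, 0.01, 0], [0, 0, 0]]
    - [-1, [0.1, 0, 0], [0, 0, 0]]
    - [-1, [0.12, 0, 0], [0, 0, 0]]
    - [-1, [0.12, 0, 0], [0, 0, 0]]
    - [-1, [0.12, 0, 0], [0, 0, 0]]
    - [-1, [0.12, 0, 0], [0, 0, 0]]
    - [-1, [0.12, 0, 0], [0, 0, 0]]

```text
t: 9.43
ee_pos: [513.1, -38.6, 66.6]
orientation: [-2.151, -2.29, 0.0]
ft_force: [0.6, -1.7, 1.0]
width: 0.3
grasp_force: 0.6
```

Run:
```python
from h import *
where()
im=find("wrist",["hex_stub"])
cv2.imwrite("pics/w4.png",im["pixels"])
```

```text
t 9.425 tcp [513.1 -38.6  66.6] board [-78.8   4.8] F [ 0.6 -1.7  1. ] w 0.3478868255131283 yerr 0.1405825865893661 tilt [ 0. -0. -1.]
wrist hex_stub 0.71 [307. 241.] [505. -12.  60.] [-84.9  31.6]
wrist hex_stub 0.64 [ 42. 350.] [379. -76.  60.] [-215.2  -24. ]
```

View pics/w4.png

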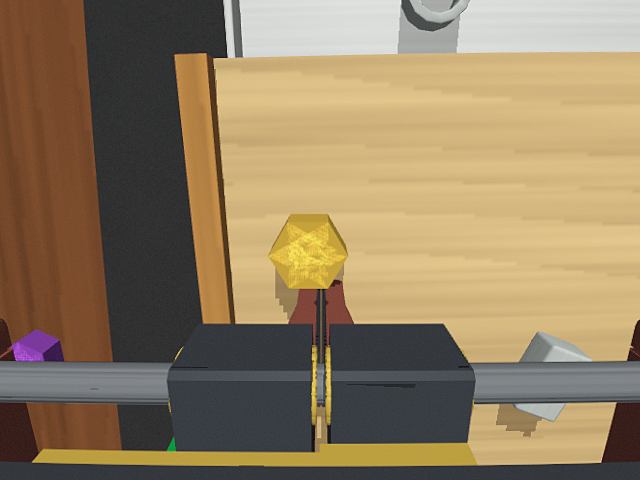

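The hex at (307,250) now sits flat on the finger face but about 5 mm to the left. I'll back off, re-centre and push on.

>>> apply_moves:
  targets:
    - [-1, [-0.12, 0, 0], [0, 0, 0]]
    - [-1, [0, -0.11, 0], [0, 0, 0]]
    - [-1, [0.12, 0, 0], [0, 0, 0]]
    - [-1, [0.12, 0, 0], [0, 0, 0]]
    - [-1, [0.12, 0, 0], [0, 0, 0]]
    - [-1, [0.12, 0, 0], [0, 0, 0]]
    - [-1, [0.12, 0, 0], [0, 0, 0]]
    - [-1, [0.12, 0, 0], [0, 0, 0]]

```text
t: 10.52
ee_pos: [505.9, -8.9, 66.7]
orientation: [2.151, 2.29, -0.0]
ft_force: [-0.6, -0.8, -0.2]
width: 0.6
grasp_force: 0.2
```

Run:
```python
from h import *
where()
im=find("wrist",["hex_stub"])
```

```text
t 10.525 tcp [505.9  -8.9  66.7] board [-84.2  34.9] F [-0.6 -0.8 -0.2] w 0.5799776265933969 yerr 0.1466972494198832 tilt [-0.  0. -1.]
wrist hex_stub 0.59 [ 61. 387.] [379. -66.  60.] [-214.7  -14.8]
wrist hex_stub 0.57 [322. 245.] [505.  16.  60.] [-84.   59.9]
```

Centred (322). Need about 72 mm more.

>>> apply_moves:
  targets:
    - [-1, [0.12, 0, 0], [0, 0, 0]]
    - [-1, [0.12, 0, 0], [0, 0, 0]]
    - [-1, [0.12, 0, 0], [0, 0, 0]]
    - [-1, [0.12, 0, 0], [0, 0, 0]]
    - [-1, [0.12, 0, 0], [0, 0, 0]]
    - [-1, [0.12, 0, 0], [0, 0, 0]]
    - [-1, [0.12, 0, 0], [0, 0, 0]]
    - [-1, [0.12, 0, 0], [0, 0, 0]]

```text
t: 11.62
ee_pos: [502.9, 38.9, 66.7]
orientation: [2.151, 2.29, 0.0]
ft_force: [0.5, -1.2, 0.7]
width: 0.4
grasp_force: 0.6
```

>>> apply_moves:
  targets:
    - [-1, [0.12, 0, 0], [0, 0, 0]]
    - [-1, [0.12, 0, 0], [0, 0, 0]]
    - [-1, [0.12, 0, 0], [0, 0, 0]]
    - [-1, [0.12, 0, 0], [0, 0, 0]]
    - [-1, [0, 0, 0], [0, 0, 0]]
    - [-1, [0, 0, -0.5], [0, 0, 0]]
    - [-1, [0, 0, -0.7], [0, 0, 0]]
    - [-1, [0, 0, 0], [0, 0, 0]]

```text
t: 12.62
ee_pos: [503.1, 62.5, 128.8]
orientation: [2.149, 2.287, 0.006]
ft_force: [-0.8, -0.9, -0.6]
width: 0.4
grasp_force: 0.0
```

Run:
```python
from h import *
where()
im=find("wrist",["hex_stub","tube_stub"],4)
cv2.imwrite("pics/w5.png",im["pixels"])
```

```text
t 12.625 tcp [503.1  62.5 128.8] board [-82.7 106.4] F [-0.8 -0.9 -0.6] w 0.4412901437099406 yerr 0.13325353102559256 tilt [ 0.     0.005 -1.   ]
wrist hex_stub 0.82 [316. 195.] [498.  92.   4.] [-85.6 136.2]
wrist hex_stub 0.68 [115. 413.] [ 336. -108.    4.] [-260.   -53.7]
wrist tube_stub 0.97 [407. 181.] [564. 106.   4.] [-19.4 146.3]
```

View pics/w5.png

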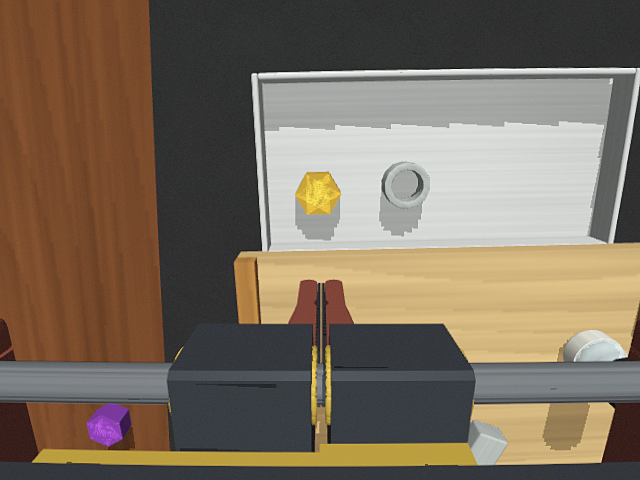

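The hex (318,195) and the tube (405,185) are both in the plain tray. Last is the bar.

>>> apply_moves:
  targets:
    - [-1, [-0.734, 0.44, 0], [0, 0, 0]]
    - [-1, [-0.734, 0.44, 0], [0, 0, 0]]
    - [-1, [-0.734, 0.44, 0], [0, 0, 0]]
    - [-1, [-0.734, 0.44, 0], [0, 0, 0]]
    - [-1, [-0.734, 0.44, 0], [0, 0, 0]]
    - [-1, [0, 0, 0], [0, 0, 0]]

```text
t: 13.52
ee_pos: [623.2, -116.0, 125.0]
orientation: [-2.154, -2.286, 0.001]
ft_force: [0.2, 0.5, -0.1]
width: 0.8
grasp_force: 0.0
```

Run:
```python
from h import *
where()
im=find("wrist",["bar_stub"])
m=ctrl.masks_of("bar_stub","wrist")
if m: print(m[0]["bbox"],cv2.minAreaRect(np.argwhere(m[0]["region"])[:,::-1].astype(np.float32)))
```

```text
t 13.525 tcp [ 623.2 -116.   125. ] board [ 26.5 -79.1] F [ 0.2  0.5 -0.1] w 0.7774529284353948 yerr -0.025385636408451772 tilt [ 0.    -0.001 -1.   ]
wrist bar_stub 0.68 [323. 180.] [622. -69.  60.] [ 27.8 -31.6]
wrist bar_stub 0.37 [192. 302.] [ 544. -149.   60.] [ -54.4 -107.4]
[292.2, 142.7, 353.2, 220.4] ((322.77587890625, 182.81033325195312), (42.15283966064453, 68.15019226074219), 21.801406860351562)
```

>>> apply_moves:
  targets:
    - [-1, [0, 0.03, 0.5], [0, 0, 0]]
    - [-1, [0, 0, 0.5], [0, 0, 0]]
    - [-1, [0, 0, 0.16], [0, 0, 0]]
    - [-1, [0.1, 0, 0], [0, 0, 0]]
    - [-1, [0.1, 0, 0], [0, 0, 0]]
    - [-1, [0.1, 0, 0], [0, 0, 0]]
    - [-1, [0.1, 0, 0], [0, 0, 0]]
    - [-1, [0.1, 0, 0], [0, 0, 0]]

```text
t: 14.68
ee_pos: [622.8, -88.5, 69.1]
orientation: [2.15, 2.289, 0.001]
ft_force: [-0.0, -0.7, 0.9]
width: 0.8
grasp_force: 0.4
```

>>> apply_moves:
  targets:
    - [-1, [0.1, 0, 0], [0, 0, 0]]
    - [-1, [0.1, 0, 0], [0, 0, 0]]
    - [-1, [0.1, 0, 0], [0, 0, 0]]
    - [-1, [0.1, 0, 0], [0, 0, 0]]

```text
t: 15.18
ee_pos: [621.3, -68.5, 68.6]
orientation: [-2.151, -2.29, 0.0]
ft_force: [0.3, -1.2, 1.0]
width: 0.6
grasp_force: 0.4
```

Run:
```python
from h import *
where()
im=find("wrist",["bar_stub"])
m=ctrl.masks_of("bar_stub","wrist")
if m: print(m[0]["bbox"],cv2.minAreaRect(np.argwhere(m[0]["region"])[:,::-1].astype(np.float32)))
```

```text
t 15.175 tcp [621.3 -68.5  68.6] board [ 27.4 -31.5] F [ 0.3 -1.2  1. ] w 0.5598811800836819 yerr 0.13649316565140435 tilt [ 0. -0. -1.]
wrist bar_stub 0.68 [307. 236.] [613. -41.  60.] [21.1 -3.1]
[277.4, 193.1, 331.7, 285.3] ((302.9897155761719, 239.27740478515625), (54.9253044128418, 89.605224609375), 2.12109637260437)
```

The bar has squared up but sits about 6 mm left. I'll re-centre and continue.

>>> apply_moves:
  targets:
    - [-1, [-0.12, 0, 0], [0, 0, 0]]
    - [-1, [0, -0.13, 0.03], [0, 0, 0]]
    - [-1, [0.12, 0, 0], [0, 0, 0]]
    - [-1, [0.12, 0, 0], [0, 0, 0]]
    - [-1, [0.12, 0, 0], [0, 0, 0]]
    - [-1, [0.12, 0, 0], [0, 0, 0]]
    - [-1, [0.12, 0, 0], [0, 0, 0]]
    - [-1, [0.12, 0, 0], [0, 0, 0]]

```text
t: 16.32
ee_pos: [612.9, -38.8, 67.2]
orientation: [2.151, 2.29, -0.0]
ft_force: [0.7, 0.4, -0.0]
width: 0.5
grasp_force: 0.3
```

>>> apply_moves:
  targets:
    - [-1, [0.12, 0, 0], [0, 0, 0]]
    - [-1, [0.12, 0, 0], [0, 0, 0]]
    - [-1, [0.12, 0, 0], [0, 0, 0]]
    - [-1, [0.12, 0, 0], [0, 0, 0]]

```text
t: 16.82
ee_pos: [611.4, -15.0, 67.2]
orientation: [2.151, 2.29, 0.0]
ft_force: [0.1, -0.1, -0.4]
width: 0.2
grasp_force: 0.3
```

Run:
```python
from h import *
where()
im=find("wrist",["bar_stub"])
m=ctrl.masks_of("bar_stub","wrist")
if m: print(m[0]["bbox"],cv2.minAreaRect(np.argwhere(m[0]["region"])[:,::-1].astype(np.float32)))
```

```text
t 16.825 tcp [611.4 -15.   67.2] board [20.8 22.5] F [ 0.1 -0.1 -0.4] w 0.21170071046243502 yerr 0.13906437030721 tilt [-0.  0. -1.]
wrist bar_stub 0.98 [321. 236.] [610.  14.  60.] [21.  51.4]
[292.5, 194.7, 347.2, 287.4] ((319.5, 241.0), (55.0, 90.0), 0.0)
```

>>> apply_moves:
  targets:
    - [-1, [0.12, 0, 0], [0, 0, 0]]
    - [-1, [0.12, 0, 0], [0, 0, 0]]
    - [-1, [0.12, 0, 0], [0, 0, 0]]
    - [-1, [0.12, 0, 0], [0, 0, 0]]
    - [-1, [0.12, 0, 0], [0, 0, 0]]
    - [-1, [0.12, 0, 0], [0, 0, 0]]
    - [-1, [0.12, 0, 0], [0, 0, 0]]
    - [-1, [0.12, 0, 0], [0, 0, 0]]

```text
t: 17.98
ee_pos: [608.4, 33.0, 67.2]
orientation: [-2.151, -2.29, -0.0]
ft_force: [0.5, -0.8, 0.2]
width: 0.4
grasp_force: 0.3
```

>>> apply_moves:
  targets:
    - [-1, [0.12, 0, 0], [0, 0, 0]]
    - [-1, [0.12, 0, 0], [0, 0, 0]]
    - [-1, [0.12, 0, 0], [0, 0, 0]]
    - [-1, [0.12, 0, 0], [0, 0, 0]]
    - [-1, [0.12, 0, 0], [0, 0, 0]]
    - [-1, [0.12, 0, 0], [0, 0, 0]]
    - [-1, [0, 0, 0], [0, 0, 0]]

```text
t: 18.85
ee_pos: [606.2, 69.0, 67.2]
orientation: [2.15, 2.29, 0.0]
ft_force: [0.3, -0.6, 0.2]
width: 0.7
grasp_force: 0.0
```

>>> apply_moves:
  targets:
    - [-1, [0, 0, -0.6], [0, 0, 0]]
    - [-1, [0, 0, -0.8], [0, 0, 0]]
    - [-1, [-0.4, 0, -0.8], [0, 0, 0]]
    - [-1, [-0.4, 0, 0], [0, 0, 0]]
    - [-1, [0, 0, 0], [0, 0, 0]]
    - [-1, [0, 0, 0], [0, 0, 0]]

```text
t: 19.6
ee_pos: [607.7, 28.6, 175.6]
orientation: [-2.15, -2.288, 0.003]
ft_force: [-0.1, 0.7, 0.1]
width: 0.2
grasp_force: 0.0
```

Run:
```python
from h import *
where()
im=find("wrist",["bar_stub","hex_stub","tube_stub"],4)
cv2.imwrite("pics/w6.png",im["pixels"])
find("scene",["jar"],60)
find("scene",["collar1"],4)
```

```text
t 19.6 tcp [607.7  28.6 175.6] board [19.7 66.3] F [-0.1  0.7  0.1] w 0.1982510219259066 yerr 0.10580267085922486 tilt [ 0.    -0.003 -1.   ]
wrist bar_stub 0.67 [320. 123.] [602. 110.   4.] [ 18.6 148. ]
wrist hex_stub 0.7 [190. 133.] [495.  96.   4.] [-88.3 139.9]
wrist hex_stub 0.64 [ 36. 344.] [ 340. -109.    4.] [-255.6  -55. ]
wrist hex_stub 0.58 [135. 411.] [ 432. -178.    4.] [-167.9 -129.8]
wrist tube_stub 0.78 [266. 126.] [558. 105.   4.] [-25.6 145.7]
scene jar 0.85 [274. 311.] [683.  13.  60.] [93.6 46.4]
scene collar1 0.73 [146. 282.] [ 519. -180.    4.] [ -81.7 -136.2]
scene collar1 0.54 [134. 378.] [ 702. -214.    4.] [  99.4 -181.6]
```

View pics/w6.png

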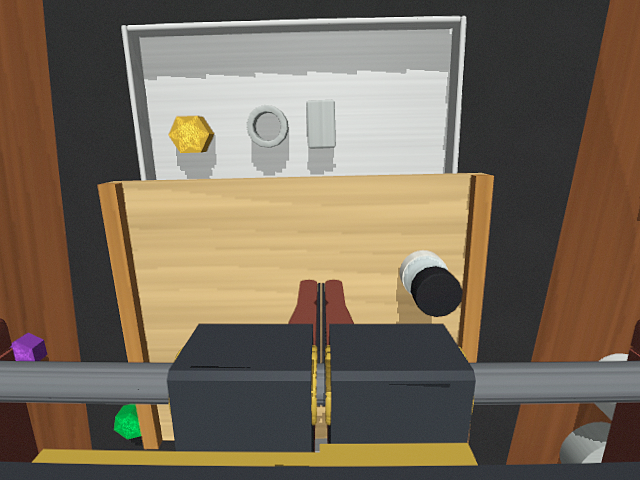

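All three offcuts lie in the plain tray: hex (190,133), tube (267,126) and bar (321,123). The jar and collars are where they were, and the arm is clear.

```bash
python3 -c "
from workcell import ctrl
print(ctrl.close_job())"
```

```text
the job is handed in; nothing more can be done
None
```

I swept all three offcuts (tube, hex and bar stubs) into the plain scrap tray by pushing only and handed the job in at about 20 s; the jar and collars are where they were, and nothing went near the screwdriver.

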